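Right the vacuum canister and hold its vent at the third click

ROBOT

A 7-joint arm with a two-finger parallel gripper is mounted at the origin on a cart in front of the work surface, level with it; the furniture and walls round the work are solid. World frame = base frame: x ahead of the robot, y to its left, z up, the work surface at z = 0. Lengths are in m, angles in rad, forces in N, time in s.
With the tool pointing down it reaches from about 0.4 to 0.85 m from the base axis. Payload 10.4 kg.
Tool frame: the origin (TCP) lies between the finger pads; the fingertips stand 22 mm ahead of it and the grasp point (between the pads) lies 3 mm ahead of it; z points along the fingers, y is the line along which they close (so a half turn about z gives the same grasp; the last joint's range is limited). The gripper opens to 85 mm and grips with 20 to 120 N. Pads are 22 mm wide; open, the fingers measure 114 mm over their backs; the gripper's body (76 mm by 85 mm) begins 54 mm behind the grasp point. The pads swing forward as they close: fully open they stand 13 mm farther back than shut.
Start: joints at [-1.298, 0.332, -0.065, 1.46, 0.022, 1.35, -0.088], TCP at [0.182, 0.598, 0.253] pointing down, gripper open.
Joint ranges: [-2.6, 2.6], [-0.5, 2.12], [-1.47, 1.34], [0.16, 2.42], [-1.27, 4.41], [0.06, 2.06], [-2.6, 2.6]. Speed limits (rad/s): [2.22, 2.22, 2.79, 2.79, 3.14, 3.14, 3.14].

INTERFACE

Orientations are given as a unit quaternion [x, y, z, w].
In Python, from workcell import manip, camera, ticket, boxes_of, outline_of gives the robot as it stands.
- The arm moves only by the tool carry_out, never from a script. Its argument "deltas" is a list of rows, each a list of 5 numbers: the shift along the tool's x, y, z as a fraction of full scale, then the turn about the tool's z as a fraction of full scale, then the opening, from -1 (shut) to 1 (fully open), so that 0 is half open. In form: [[tx, ty, tz, spin, gripper], ...]. A call has 1 to 20 rows; each row is the pose to reach, as a shift and turn from the pose commanded when the call began, along the tool's axes at that moment; what a row does not reach only later rows make up. Full scale, the value 1, is 150 mm for a shift and 30 degrees for a turn. A row lasts 1/8 s, in which the tool goes at most 62.5 mm and 10.7 degrees, less where a joint would pass 70% of its speed; a pose out of reach is approached as far as the arm can. A call with a number of a shift or a turn outside -1 to 1 is refused whole. A call with a gripper value outside its range is refused whole. The fingers move at their own pace and stop on an object; "force" is the grip in N (left out, the last holds). Time passes only in rows, so rows that repeat a pose let the fingers close. It gives the time, the measured TCP pose, the force, the opening and the grip force at its end, in the units of the state.
- manip.get_obs(): the state, without advancing time (a new reading comes with each control period).
- camera(name): name is "side" or "top"; returns a dict with "img" (480x640x3 uint8, red, green, blue), "depth" (480x640 float32, m along the optical axis (not along the pixel's ray), 0 where there is no reading), "vertical_fov" (degrees; the focal length in pixels is half the picture's height over the tangent of half this angle, whatever the lens; pixels are square), "cx", "cy" (the principal point, pixels), "R" (3x3) and "t" (3): a world point X has camera coordinates R X + t. Camera axes: x right, y down, z forward; pixel columns grow to the right and rows downward; lengths in m; the calibration is good to about 2 mm. A picture is of the moment at which its call begins.
- ticket.hand_in(): hands the job in; it is judged then, once.
Trained networks look in a picture, given as the dict that the camera call returned (one of the last four; its "shot" number tells which), for a name from the list of things; names that differ only in an ending like _2 or _b are one class to them, and where a whole thing is asked for, a point or a joint stands for the part that bears it (a point fixed in the world has none). Each returns a list of dicts, best first, with "conf" (0 to 1); they miss things now and then, are a little off and sometimes report something else, mostly with a low value. They report only what shows in the picture. A call takes as long as a camera call. They do not tell look-alikes from the thing itself.
- boxes_of(query, picture): "position" ([x, y, z] in m, in world coordinates, good to about 4 mm: the middle of the surface that is visible of it).
- outline_of(query, picture): "region" (480x640 bool, what is visible of it).
The state is a dict: "clock": time; "joint_pos": joint angles; "joint_velocities": joint speeds; "tau": joint torques, N m; "position": TCP position; "ee_rot": TCP orientation; "ft_force": force on the tool from outside, world axes, zero at the start; "torque": the same for the moment, N m; "grip_width": opening from 0.0 (shut) to 1.0 (fully open); "grasp_force": force on a finger pad.
Only numpy, scipy, OpenCV 4.12 (cv2) and the standard library are available. Lean on these libraries where they do the work, as an engineer would, in place of code of your own. Each camera call takes 0.05 s, during which the arm holds its last target. There are 200 camera calls.

TASK

The small square vacuum canister has fallen over on the prep table. Stand it upright on the table top, with its knob up and untouched, then press the vent knob straight down with the fingers, past the first and second clicks to the third, and finish while holding it there against its spring, neither springing back nor driven down to the bottom stop. Leave the timer, the ramekin and the white-capped spice jar where they stand.

Things in the scene. Friction and masses are not known exactly. Their poses are not given: they have to be found in the camera images.
- canister_centre (a point): centre of the square part (steel can and black lid together: 48 x 48 mm across, 88 mm long) of the loose vacuum canister, which starts lying on one flat side; 44 mm from the base, 24 mm from each flat side. Its x axis runs along the canister from base to knob (up when it stands); y and z are square to the flat sides
- canister_base (a point): centre of the underside of the canister, 44 mm from canister_centre; at table height (z = 0) when it stands upright
- knob_top (a point): centre of the top face of the vent knob; 146 mm from the base when the knob is out, 116 mm when it is held at the third click
- plunger (a joint): how far the knob is pressed in, m: 0 = fully out, clicks at 0.010, 0.020, 0.030 (the stem's three rings reach the collar in turn), bottom stop 0.036. A spring always pushes it out, about 6 N at the top, 10 N at the third click; the clicks add or take up to about 3 N, but none holds the knob by itself
- canister: the whole canister, about 0.34 kg, 146 mm long; origin and axes as canister_centre. Past the black lid come a dark collar (26 mm across, 8 mm high), a thin steel stem with three dark rings (10 mm across, 38 mm showing) and the round black vent knob (28 mm across, 12 mm thick)
- timer: bystander: round grey kitchen timer, 66 mm across, 53 mm tall; origin at its underside
- ramekin_1: bystander: small open grey ramekin, 65 mm across, 37 mm tall; origin at its underside. A fixed meat slicer, under 0.4 m tall, stands left of it (y above about 0.28 m, x 0.3 to 0.8 m): pass over or round it
- spice_jar_2: bystander: spice jar with a white cap, 47 mm across, 98 mm tall; origin at its underside
Things that resemble listed ones, but are neither listed nor needed, are in the scene too. What is shaped like the canister but purple is not meant.

How it is judged:
On the way, in this order (a step that is already met when the one before it is completed fails the run):
1. the canister stands upright on the table with its knob out (angle between canister_centre's own x axis and vertical below 0.1 rad and height (world z) of canister_base below 0.005 m and value of joint plunger below 0.005 m), for 0.3 s.
2. the knob is at the third click, the canister still standing (angle between canister_centre's own x axis and vertical below 0.1 rad and value of joint plunger between 0.0265 and 0.0345 m), for 0.3 s.
At the end, for the whole second after the job is handed in: The canister stands on the table top (base within 5 mm of it, tilted less than 0.1 rad, at rest), the fingers press it with more than 3 N and the vent knob is held 26.5 to 34.5 mm in (third click at 30 mm) (all of step 2 and height (world z) of canister_base between -0.005 and 0.005 m and linear speed of canister below 0.02 m/s and contact force between canister and the fingers above 3 N); the arm keeps its last pose, push and grip.
It fails at once if the timer is moved more than 3 cm (distance of timer from where it was at the start of the episode above 0.03 m).
It fails at once if the ramekin is moved more than 3 cm (distance of ramekin_1 from where it was at the start of the episode above 0.03 m).
It fails at once if the spice jar is moved more than 3 cm (distance of spice_jar_2 from where it was at the start of the episode above 0.03 m).
It also fails if it takes over 61 s, if anything falls off the work surface, if the arm or the gripper's body presses on something with over 40 N, if the wrist force passes 120 N, or if a joint passes its speed limit or range.

## Working session

There is one attempt and no reset: what is moved stays moved. The work goes in short steps, Python scripts to look and compute and a tool call to move; the robot and the scene stay as the last step left them, time stands still between calls to the robot, and variables do not carry over. Pictures are saved under pics/ and viewed, at most 10 in all, crops included, and the job is handed in when it is done.

Besides the shell and the picture viewer there is one more tool, called after "Request:" by a JSON object that holds its "name" and its "arguments". carry_out: Moves the arm, as the interface text tells. Its arguments: {"type":"object","properties":{"deltas":{"type":"array","items":{"type":"array","items":{"type":"number"}}},"force":{"type":"number"}},"required":["deltas"]}

```bash
mkdir -p pics; cat > h.py <<'E'
import numpy as np, cv2
from workcell import manip, camera, ticket, boxes_of, outline_of
def f(p): return p["img"].shape[0]/2/np.tan(np.radians(p["vertical_fov"])/2)
def pts(p,mask):
    v,u=np.nonzero(mask&(p["depth"]>0)); d=p["depth"][v,u]
    c=np.c_[(u-p["cx"])/f(p)*d,(v-p["cy"])/f(p)*d,d]
    return (c-p["t"])@p["R"],u,v
def proj(p,X):
    c=p["R"]@np.array(X)+p["t"]; return c[:2]/c[2]*f(p)+[p["cx"],p["cy"]]
def save(p,n): cv2.imwrite("pics/"+n,p["img"][:,:,::-1])
E
python3 - <<'E'
from h import *
for n in("top","side"):
    p=camera(n); save(p,n+"0.png")
    for q in("canister","knob_top","timer","ramekin_1","spice_jar_2"):
        print(n,q,[(np.round(b["position"],3).tolist(),round(b["conf"],2),proj(p,b["position"]).round().tolist()) for b in boxes_of(q,p)[:5]])
o=manip.get_obs();print(o["position"],o["ee_rot"],o["clock"])
E
```

```text
top canister [([0.388, 0.093, 0.044], 0.82, [276.0, 336.0]), ([0.569, 0.048, 0.048], 0.76, [299.0, 240.0])]
top knob_top [([0.467, 0.083, 0.03], 0.63, [282.0, 294.0]), ([0.613, 0.118, 0.029], 0.44, [264.0, 219.0])]
top timer [([0.714, 0.07, 0.035], 0.98, [288.0, 168.0])]
top ramekin_1 [([0.472, 0.273, 0.004], 0.61, [186.0, 294.0])]
top spice_jar_2 [([0.595, -0.246, 0.096], 0.63, [458.0, 219.0]), ([0.569, 0.05, 0.049], 0.49, [298.0, 240.0])]
side canister [([0.57, 0.023, 0.037], 0.86, [311.0, 252.0]), ([0.39, 0.075, 0.035], 0.55, [235.0, 243.0])]
side knob_top [([0.468, 0.255, 0.025], 0.61, [272.0, 222.0]), ([0.473, 0.078, 0.023], 0.47, [270.0, 248.0])]
side timer [([0.717, 0.054, 0.026], 0.76, [373.0, 252.0])]
side ramekin_1 [([0.466, 0.254, 0.023], 0.93, [271.0, 222.0])]
side spice_jar_2 [([0.606, -0.26, 0.098], 0.76, [336.0, 285.0])]
[0.1821673  0.59788959 0.25334879] [ 1.47361411e-01  9.89082712e-01  5.78359528e-05 -9.08256784e-06] 0.6
```

View images.

View pics/top0.png

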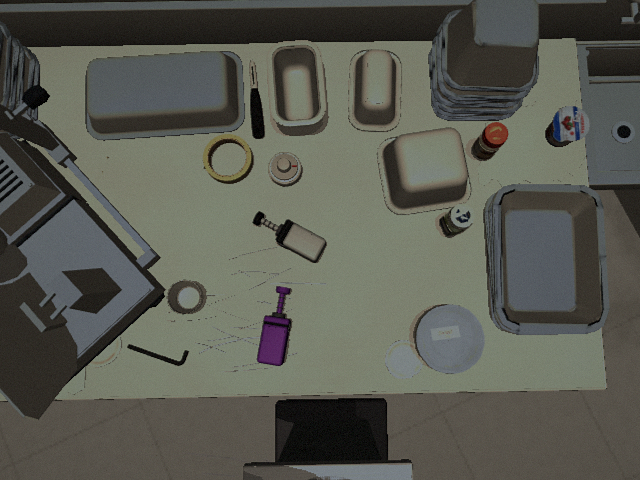

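View pics/side0.png

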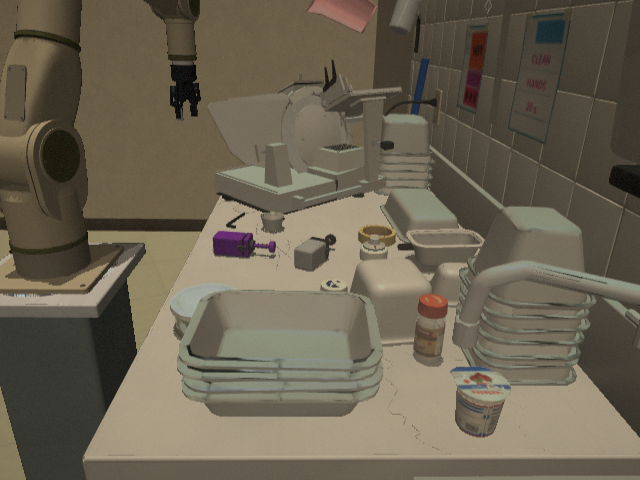

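Candidates for canister: top (299,240), steel with dark lid and knob pointing to (260,217), and top (276,336), purple. The steel one fits, because purple is excluded. I'll confirm in a crop and measure.

```bash
python3 - <<'E'
from h import *
p=camera("top"); cv2.imwrite("pics/crop.png",cv2.resize(p["img"][190:280,230:350,::-1],None,fx=6,fy=6,interpolation=cv2.INTER_CUBIC))
for q in("canister","knob_top"):
  for o in outline_of(q,p):
    P,u,v=pts(p,o["region"]);
    print(q,o["conf"],len(u),u.mean(),v.mean())
    if not(500>v.mean()and v.mean()<260): continue
    P=P[P[:,2]>.012]
    c,(w,h),a=cv2.minAreaRect((P[:,:2]*1000).astype(np.float32)); print("rect",c,w,h,a)
    C=P[:,:2].mean(0);d=np.linalg.svd(P[:,:2]-C,full_matrices=False)[2][0]; d*=np.sign(d[1]); s=(P[:,:2]-C)@d; n=np.array([-d[1],d[0]])
    print("axis",d,np.degrees(np.arctan2(d[1],d[0])),"ends",C+d*s.min(),C+d*s.max(),np.ptp(s))
    for a in np.arange(s.min(),s.max(),.012):
      m=(s>=a)&(s<a+.012); t=(P[m,:2]-C)@n
      if m.sum()>2: print(np.round(C+d*(a+.006)+n*(t.max()+t.min())/2,4),round(np.ptp(t),4),P[m,2].max().round(4))
E
```

```text
canister 0.97 1564 274.29475703324806 333.57544757033247
canister 0.58 1495 294.7953177257525 237.76321070234113
rect (583.4656372070312, 70.9968490600586) 146.03155517578125 50.891178131103516 60.47844314575195
axis [0.50263295 0.86449993] 59.825652239712355 ends [0.54574506 0.00826121] [0.61928247 0.13474136] 0.14630441220483875
[0.5502 0.0126] 0.0476 0.0535
[0.5562 0.023 ] 0.048 0.0524
[0.5619 0.0336] 0.0471 0.053
[0.5681 0.0439] 0.0476 0.0535
[0.5739 0.0543] 0.0475 0.0531
[0.58   0.0647] 0.0506 0.0532
[0.5858 0.0752] 0.0508 0.0539
[0.5923 0.0853] 0.0466 0.0511
[0.5964 0.0968] 0.0171 0.0345
[0.6039 0.1063] 0.0117 0.0328
[0.6098 0.1168] 0.0115 0.0312
[0.6152 0.1275] 0.0262 0.0401
[0.6225 0.1372] 0.023 0.0416
knob_top 0.59 194 281.2938144329897 296.42783505154637
knob_top 0.55 227 263.42290748898677 220.66960352422907
rect (610.6589965820312, 112.70219421386719) 48.46633529663086 26.085540771484375 69.70306396484375
axis [0.48129445 0.87655898] 61.230021182910264 ends [0.59603288 0.0925066 ] [0.61913144 0.13457492] 0.047992575901533066
[0.5988 0.0979] 0.0118 0.0325
[0.605  0.1081] 0.0117 0.0328
[0.6108 0.1186] 0.0114 0.037
[0.6167 0.1291] 0.0271 0.0416
knob_top 0.41 934 284.2473233404711 168.59528907922913
rect (718.0511474609375, 77.60285949707031) 64.88831329345703 65.34098052978516 0.42428961396217346
axis [0.55736203 0.83026958] 56.126440052375166 ends [0.69760593 0.05208265] [0.73420927 0.1066085 ] 0.06567246203107051
[0.7028 0.0558] 0.0483 0.0388
[0.7095 0.0658] 0.0615 0.0558
[0.7169 0.0753] 0.0653 0.0566
[0.7233 0.0854] 0.0647 0.0574
[0.7304 0.0951] 0.0543 0.0394
[0.7357 0.106 ] 0.031 0.0303
```

View pics/crop.png

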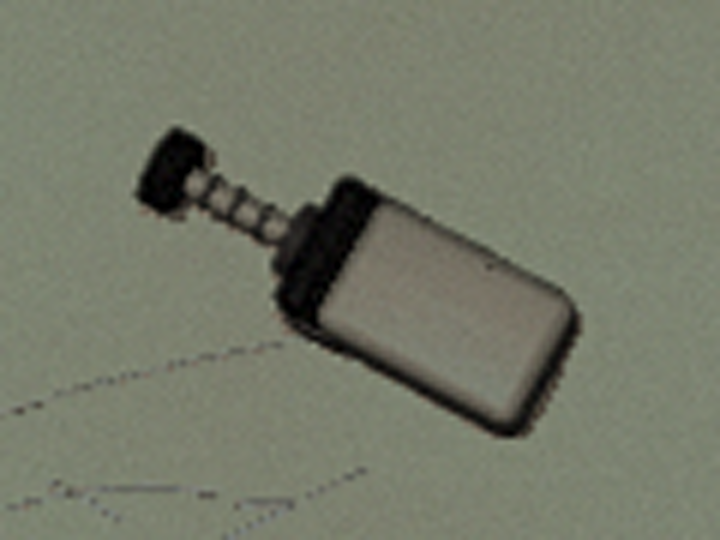

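Confirmed: the steel canister with the black lid and knob lies in the crop with its knob at upper left (175,170). First I raise the gripper to clear the slicer.

Request:
{"name": "carry_out", "arguments": {"deltas": [[0, 0, -0.4, 0, 0.3], [0, 0, -0.8, 0, 0.3], [0, 0, -1, 0, 0.3], [0, 0, -1, 0, 0.3]], "force": 30}}

```text
clock: 1.25
position: [0.1823, 0.5985, 0.4062]
ee_rot: [0.147, 0.989, 0.002, 0.0]
ft_force: [0.0, -0.0, -1.0]
grip_width: 0.653
grasp_force: 0.0
```

Request:
{"name": "carry_out", "arguments": {"deltas": [[0, 0, -0.25, 0, 0.3], [0, 0, -0.5, 0.25, 0.3], [0, 0, -0.5, 0.5, 0.3], [0, 0, -0.5, 0.8, 0.3], [0, 0, -0.5, 1, 0.3], [0, 0, -0.5, 1, 0.3]]}}

```text
clock: 2.0
position: [0.1821, 0.5978, 0.4772]
ee_rot: [0.398, 0.917, -0.001, 0.0]
ft_force: [0.5, 0.3, -1.2]
grip_width: 0.652
grasp_force: 0.0
```

```bash
cat > go.py <<'E'
import sys
from h import *
from scipy.spatial.transform import Rotation as Ro
def show(x,y,z,ydeg=None):
    o=manip.get_obs();R=Ro.from_quat(o["ee_rot"]).as_matrix()
    d=R.T@(np.array([x,y,z])-o["position"])/.15
    ya=np.degrees(np.arctan2(R[1,1],R[0,1])); 
    s=0 if ydeg is None else (ya-ydeg)/30
    print("clk",o["clock"],"pos",o["position"].round(4),"tilt",R[:,2].round(3),"yaw",ya.round(2),"F",o["ft_force"].round(1),"grip",round(o["grip_width"],3),"q",np.round(o["joint_pos"],2),"\nshift",d.round(3),"spin",round(s,3))
if __name__=="__main__": show(*map(float,sys.argv[1:]))
E
python3 go.py 0.616 0.129 0.47 -30
```

```text
clk 2.0 pos [0.1821 0.5978 0.4772] tilt [-0.    -0.002 -1.   ] yaw 43.09 F [ 0.5  0.3 -1.2] grip 0.652 q [-1.36  0.34  0.02  1.   -0.01  1.81 -0.59] 
shift [-4.258 -0.023  0.052] spin 2.436
```

Request:
{"name": "carry_out", "arguments": {"deltas": [[-0.25, 0, 0, 0.25, 0.3], [-0.5, 0, 0, 0.5, 0.3], [-0.75, 0, 0, 0.75, 0.3], [-1, 0, 0, 1, 0.3]]}}

```text
clock: 2.5
position: [0.2853, 0.4872, 0.4777]
ee_rot: [0.623, 0.782, -0.0, 0.0]
ft_force: [-0.4, 0.2, 0.5]
grip_width: 0.648
grasp_force: 0.0
```

Request:
{"name": "carry_out", "arguments": {"deltas": [[-0.22, 0.12, 0, 0.25, 0.3], [-0.43, 0.25, 0, 0.5, 0.3], [-0.65, 0.37, 0, 0.75, 0.3], [-0.87, 0.5, 0, 1, 0.3]]}}

```text
clock: 3.0
position: [0.3877, 0.377, 0.4778]
ee_rot: [0.804, 0.595, -0.0, 0.0]
ft_force: [-0.4, 0.4, 1.1]
grip_width: 0.654
grasp_force: 0.0
```

Request:
{"name": "carry_out", "arguments": {"deltas": [[-0.15, 0.25, 0, 0.15, 0.3], [-0.3, 0.5, 0, 0.3, 0.3], [-0.4, 0.7, 0, 0.44, 0.3], [-0.5, 0.87, 0, 0.44, 0.3], [-0.5, 0.87, 0, 0.44, 0.3]]}}

```text
clock: 3.62
position: [0.4914, 0.266, 0.4777]
ee_rot: [0.867, 0.498, -0.0, 0.0]
ft_force: [0.2, 1.0, -0.4]
grip_width: 0.654
grasp_force: 0.0
```

```bash
python3 go.py 0.616 0.129 0.15 -30
```

```text
clk 3.625 pos [0.4914 0.266  0.4777] tilt [-0.    -0.001 -1.   ] yaw -30.25 F [ 0.2  1.  -0.4] grip 0.654 q [-0.92  0.17  0.42  1.21 -0.07  1.77 -1.05] 
shift [-0.369  1.177  2.186] spin -0.008
```

Request:
{"name": "carry_out", "arguments": {"deltas": [[-0.12, 0.35, 0, 0, 0.3], [-0.24, 0.7, 0, 0, 0.3], [-0.37, 1, 0.3, 0, 0.3], [-0.37, 1, 0.6, 0, 0.3], [-0.37, 1, 1, 0, 0.3], [-0.37, 1, 1, 0, 0.3]]}}

```text
clock: 4.38
position: [0.5893, 0.1457, 0.3237]
ee_rot: [0.866, 0.5, -0.004, -0.001]
ft_force: [0.1, 0.8, 0.5]
grip_width: 0.652
grasp_force: 0.0
```

Request:
{"name": "carry_out", "arguments": {"deltas": [[0, 0.18, 0.3, 0, 0.3], [0, 0.18, 0.6, 0, 0.3], [0, 0.18, 1, 0, 0.3], [0, 0.18, 1, 0, 0.3]]}}

```text
clock: 4.88
position: [0.6142, 0.1324, 0.1772]
ee_rot: [0.866, 0.5, -0.002, -0.001]
ft_force: [-0.4, 0.2, 1.5]
grip_width: 0.651
grasp_force: 0.0
```

```bash
python3 - <<'E'
from h import *; import go
go.show(.616,.129,.029,-30)
p=camera("top");q=camera("side")
a=cv2.resize(p["img"][170:270,210:340],None,fx=4,fy=4);b=cv2.resize(q["img"][190:290,240:410],None,fx=4,fy=4)[:, :520]
cv2.imwrite("pics/c2.png",np.vstack([a,b])[:600*2:1,:,::-1][::1])
im=cv2.imread("pics/c2.png");cv2.imwrite("pics/c2.png",cv2.resize(im,None,fx=.72,fy=.72))
E
```

```text
clk 4.875 pos [0.6142 0.1324 0.1772] tilt [-0.004 -0.001 -1.   ] yaw -30.02 F [-0.4  0.2  1.5] grip 0.651 q [-0.66  0.42  0.49  1.57 -0.2   1.21 -0.66] 
shift [-0.01   0.025  0.988] spin -0.001
```

View pics/c2.png

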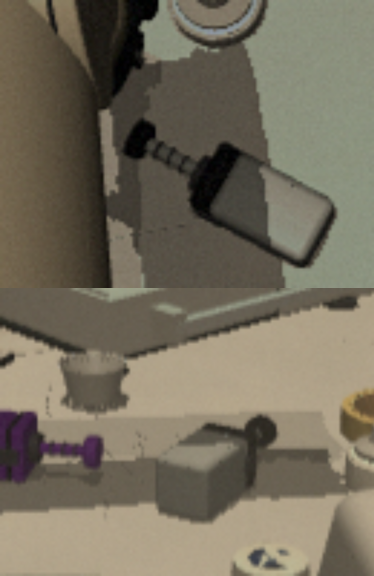

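The picture shows the knob free (top crop (140,138)), and nothing is in the way. I'll descend and grip the knob rim lightly.

Request:
{"name": "carry_out", "arguments": {"deltas": [[-0.01, 0.025, 0.3, 0, 0.3], [-0.01, 0.025, 0.6, 0, 0.3], [-0.01, 0.025, 0.85, 0, 0.3], [-0.01, 0.025, 0.98, 0, 0.3], [-0.01, 0.025, 0.98, 0, 0.3]]}}

```text
clock: 5.6
position: [0.6187, 0.1287, 0.0326]
ee_rot: [0.867, 0.499, 0.001, 0.0]
ft_force: [-0.3, -0.1, 0.2]
grip_width: 0.652
grasp_force: 0.0
```

Request:
{"name": "carry_out", "arguments": {"deltas": [[0, 0, 0, 0, -0.3], [0, 0, 0, 0, -0.6], [0, 0, 0, 0, -1], [0, 0, 0, 0, -1], [0, 0, 0, 0, -1], [0, 0, 0, 0, -1], [0, 0, 0, 0, -1], [0, 0, 0, 0, -1]], "force": 25}}

```text
clock: 6.6
position: [0.6185, 0.1289, 0.0319]
ee_rot: [0.867, 0.499, 0.001, 0.0]
ft_force: [4.5, 2.9, 3.8]
grip_width: 0.308
grasp_force: 24.5
```

Request:
{"name": "carry_out", "arguments": {"deltas": [[-0.02, 0, -0.08, 0, -1], [-0.04, 0, -0.16, 0, -1], [-0.075, 0, -0.24, 0, -1], [-0.11, 0, -0.31, 0, -1], [-0.155, 0, -0.38, 0, -1], [-0.205, 0, -0.445, 0, -1], [-0.26, 0, -0.505, 0, -1], [-0.32, 0, -0.56, 0, -1], [-0.39, 0, -0.61, 0, -1], [-0.455, 0, -0.66, 0, -1], [-0.53, 0, -0.7, 0, -1], [-0.605, 0, -0.73, 0, -1], [-0.685, 0, -0.755, 0, -1], [-0.765, 0, -0.775, 0, -1], [-0.765, 0, -0.775, 0, -1]]}}

```text
clock: 8.48
position: [0.5597, 0.0271, 0.1483]
ee_rot: [0.867, 0.498, 0.0, 0.0]
ft_force: [0.4, 2.1, 6.7]
grip_width: 0.312
grasp_force: 25.5
```

```bash
python3 - <<'E'
from h import *; import go
go.show(.536,-.013,.15,-30)
q=camera("side")
cv2.imwrite("pics/c3.png",cv2.resize(q["img"][150:290,230:420,::-1],None,fx=4,fy=4))
E
```

```text
clk 8.475 pos [0.5597 0.0271 0.1483] tilt [ 0. -0. -1.] yaw -30.26 F [0.4 2.1 6.7] grip 0.312 q [-0.58  0.29  0.53  1.79 -0.16  1.1  -0.52] 
shift [-0.311 -0.002 -0.011] spin -0.009
```

View pics/c3.png

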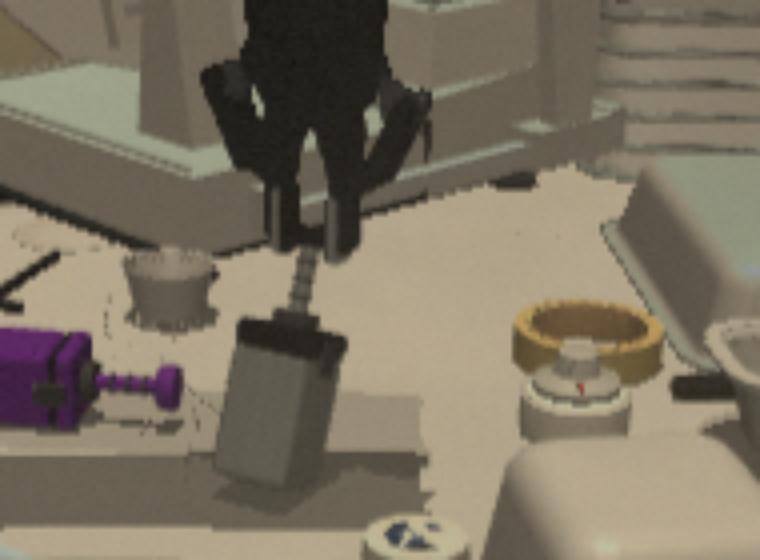

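The picture shows the canister leaning about 20° from upright, with the knob in the fingers and its base edge on the table. I'll continue the arc.

Request:
{"name": "carry_out", "arguments": {"deltas": [[-0.08, 0, -0.015, 0, -1], [-0.16, 0, -0.02, 0, -1], [-0.24, 0, -0.015, 0, -1], [-0.32, 0, 0, 0, -1], [-0.32, 0, 0, 0, -1]]}}

```text
clock: 9.15
position: [0.5348, -0.015, 0.1477]
ee_rot: [0.867, 0.498, -0.001, 0.0]
ft_force: [-1.4, 0.2, 7.1]
grip_width: 0.309
grasp_force: 25.7
```

```bash
python3 - <<'E'
from h import *; import go
go.show(.536,-.013,.15,-30)
q=camera("side");p=camera("top")
cv2.imwrite("pics/c4.png",np.hstack([cv2.resize(q["img"][170:290,250:370,::-1],None,fx=3.3,fy=3.3),cv2.resize(p["img"][200:320,240:360,::-1],None,fx=3.3,fy=3.3)]))
E
```

```text
clk 9.15 pos [ 0.5348 -0.015   0.1477] tilt [-0.001 -0.001 -1.   ] yaw -30.3 F [-1.4  0.2  7.1] grip 0.309 q [-0.54  0.24  0.55  1.85 -0.14  1.09 -0.47] 
shift [ 0.016  0.    -0.016] spin -0.01
```

View pics/c4.png

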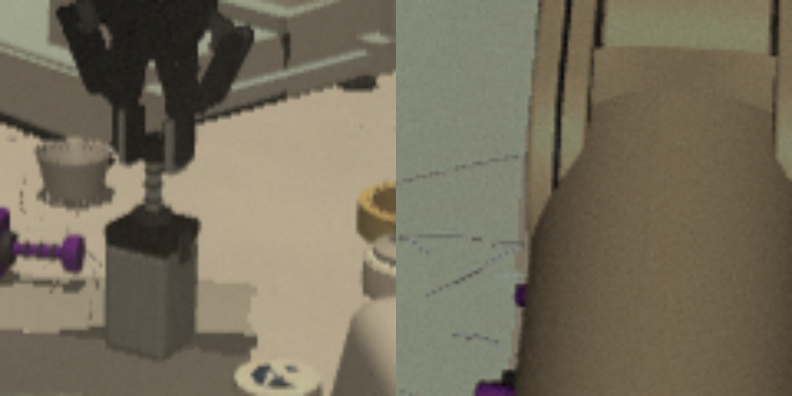

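Upright in the side crop, standing at (150,290). I'll release and rise straight up.

Request:
{"name": "carry_out", "arguments": {"deltas": [[0, 0, 0, 0, -0.2], [0, 0, 0, 0, 0.1], [0, 0, 0, 0, 0.3], [0, 0, 0, 0, 0.3], [0, 0, 0, 0, 0.3], [0, 0, 0, 0, 0.3], [0, 0, -0.2, 0, 0.3], [0, 0, -0.4, 0, 0.3], [0, 0, -0.5, 0, 0.3], [0, 0, -0.5, 0, 0.3], [0, 0, -0.5, 0, -1], [0, 0, -0.5, 0, -1], [0, 0, -0.5, 0, -1], [0, 0, -0.5, 0, -1], [0, 0, -0.5, 0, -1], [0, 0, -0.5, 0, -1]]}}

```text
clock: 11.25
position: [0.536, -0.0125, 0.2225]
ee_rot: [0.867, 0.499, 0.0, -0.0]
ft_force: [0.3, 0.3, -0.8]
grip_width: 0.001
grasp_force: 0.0
```

```bash
python3 - <<'E'
from h import *; import go
go.show(.536,-.013,.168,-30)
q=camera("side")
for n in("canister","knob_top"):
  for o in outline_of(n,q)[:4]:
    P,u,v=pts(q,o["region"]); print(n,round(o["conf"],2),u.mean().round(),v.mean().round(),P.mean(0).round(3),P.min(0).round(3),P.max(0).round(3))
    if abs(P[:,0].mean()-.54)<.04 and abs(P[:,1].mean())<.05:
      for z in (.03,.06,.08,.11,.125,.138,.145):
        m=abs(P[:,2]-z)<.005
        if m.sum()>3: print(z,m.sum(),P[m].mean(0).round(4),P[m].min(0).round(3),P[m].max(0).round(3))
cv2.imwrite("pics/c5.png",cv2.resize(q["img"][150:290,230:370,::-1],None,fx=4,fy=4))
E
```

```text
clk 11.25 pos [ 0.536  -0.0125  0.2225] tilt [-0.  0. -1.] yaw -30.14 F [ 0.3  0.3 -0.8] grip 0.001 q [-0.57  0.16  0.56  1.77 -0.09  1.24 -0.51] 
shift [-0.003  0.002  0.363] spin -0.005
canister 0.96 295.0 250.0 [ 0.534 -0.026  0.062] [ 0.495 -0.05  -0.002] [0.567 0.351 0.147]
0.03 111 [ 0.5339 -0.0347  0.0301] [ 0.506 -0.048  0.025] [ 0.563 -0.012  0.035]
0.06 113 [ 0.5325 -0.0349  0.0603] [ 0.503 -0.049  0.055] [ 0.562 -0.011  0.065]
0.08 117 [ 0.5361 -0.0334  0.0805] [ 0.504 -0.047  0.075] [ 0.564 -0.009  0.085]
0.11 21 [ 0.5332 -0.0189  0.1094] [ 0.529 -0.023  0.105] [ 0.538 -0.015  0.114]
0.125 23 [ 0.5339 -0.0195  0.1252] [ 0.529 -0.023  0.12 ] [ 0.54  -0.016  0.13 ]
0.138 43 [ 0.5333 -0.0256  0.1391] [ 0.521 -0.033  0.135] [ 0.546 -0.018  0.143]
0.145 76 [ 0.5335 -0.0208  0.1448] [ 0.521 -0.032  0.14 ] [ 0.546 -0.002  0.147]
canister 0.92 237.0 244.0 [0.395 0.081 0.03 ] [ 0.336  0.063 -0.001] [0.484 0.188 0.05 ]
knob_top 0.66 295.0 219.0 [ 0.533 -0.017  0.129] [ 0.52  -0.033 -0.001] [0.544 0.35  0.147]
0.11 20 [ 0.5334 -0.019   0.1096] [ 0.529 -0.023  0.106] [ 0.538 -0.015  0.114]
0.125 23 [ 0.5339 -0.0195  0.1252] [ 0.529 -0.023  0.12 ] [ 0.54  -0.016  0.13 ]
0.138 37 [ 0.5326 -0.0264  0.1392] [ 0.521 -0.033  0.135] [ 0.544 -0.019  0.143]
0.145 60 [ 0.533  -0.0231  0.1447] [ 0.521 -0.032  0.14 ] [ 0.544 -0.009  0.147]
knob_top 0.52 268.0 246.0 [0.47  0.076 0.027] [0.442 0.064 0.016] [0.484 0.09  0.038]
```

View pics/c5.png

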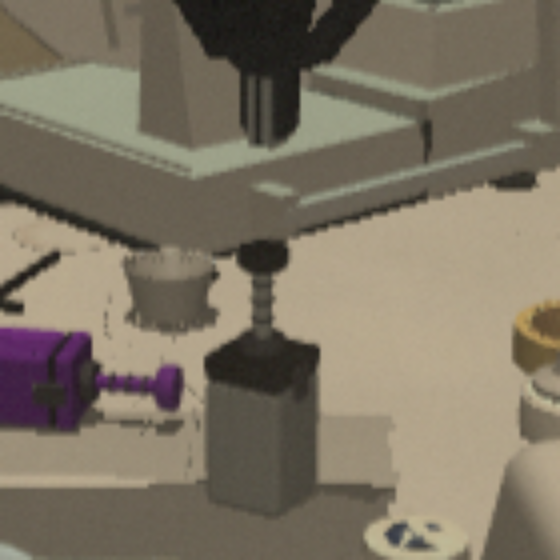

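The canister stands free with its knob out; its knob top is near (0.534, −0.016, 0.146). I'll go down to just above it with the fingers shut, then press.

Request:
{"name": "carry_out", "arguments": {"deltas": [[-0.027, 0, 0.15, 0, -1], [-0.027, 0, 0.28, 0, -1], [-0.027, 0, 0.34, 0, -1], [-0.027, 0, 0.34, 0, -1]]}}

```text
clock: 11.9
position: [0.5338, -0.016, 0.1713]
ee_rot: [0.867, 0.499, -0.0, -0.0]
ft_force: [-0.4, 0.1, 0.1]
grip_width: 0.001
grasp_force: 0.0
```

Request:
{"name": "carry_out", "arguments": {"deltas": [[0, 0, 0.03, 0, -1], [0, 0, 0.06, 0, -1], [0, 0, 0.09, 0, -1], [0, 0, 0.12, 0, -1], [0, 0, 0.12, 0, -1], [0, 0, 0.12, 0, -1]]}}

```text
clock: 12.65
position: [0.5349, -0.016, 0.1549]
ee_rot: [0.867, 0.499, 0.001, 0.0]
ft_force: [-2.7, -0.3, 8.9]
grip_width: 0.001
grasp_force: 4.3
```

Request:
{"name": "carry_out", "arguments": {"deltas": [[0, 0, 0.03, 0, -1], [0, 0, 0.06, 0, -1], [0, 0, 0.09, 0, -1], [0, 0, 0.115, 0, -1], [0, 0, 0.115, 0, -1], [0, 0, 0.115, 0, -1], [0, 0, 0.115, 0, -1]]}}

```text
clock: 13.52
position: [0.5349, -0.016, 0.1377]
ee_rot: [0.867, 0.499, 0.001, 0.0]
ft_force: [-1.8, -0.3, 10.0]
grip_width: -0.003
grasp_force: 5.0
```

```bash
python3 - <<'E'
from h import *; import go
go.show(.534,-.016,.138,-30)
q=camera("side")
for n in("canister","knob_top"):
  for o in outline_of(n,q)[:3]:
    P,u,v=pts(q,o["region"])
    m=(abs(P[:,0]-.534)<.03)&(abs(P[:,1]+.02)<.03)
    if m.sum()>30: print(n,round(o["conf"],2),P[m].max(0).round(4),np.sort(P[m][:,2])[-12:].round(4),P[m].min(0).round(3))
cv2.imwrite("pics/c6.png",cv2.resize(q["img"][180:280,250:350,::-1],None,fx=6,fy=6,interpolation=cv2.INTER_CUBIC))
E
```

```text
clk 13.525 pos [ 0.5349 -0.016   0.1377] tilt [ 0.002  0.001 -1.   ] yaw -30.15 F [-1.8 -0.3 10. ] grip -0.003 q [-0.54  0.25  0.55  1.87 -0.15  1.06 -0.45] 
shift [-0.003 -0.005 -0.002] spin -0.005
canister 0.8 [0.564  0.006  0.1166] [0.1158 0.1158 0.1158 0.1158 0.1159 0.1159 0.1161 0.1162 0.1162 0.1164
 0.1164 0.1166] [ 0.505 -0.049  0.002]
knob_top 0.71 [0.564  0.006  0.1168] [0.1159 0.1159 0.1161 0.1162 0.1162 0.1162 0.1164 0.1164 0.1164 0.1166
 0.1166 0.1168] [ 0.505 -0.049  0.   ]
knob_top 0.66 [ 0.5462 -0.0025  0.1166] [0.1154 0.1158 0.1158 0.1158 0.1159 0.1159 0.1161 0.1162 0.1162 0.1164
 0.1164 0.1166] [ 0.521 -0.032  0.095]
```

View pics/c6.png

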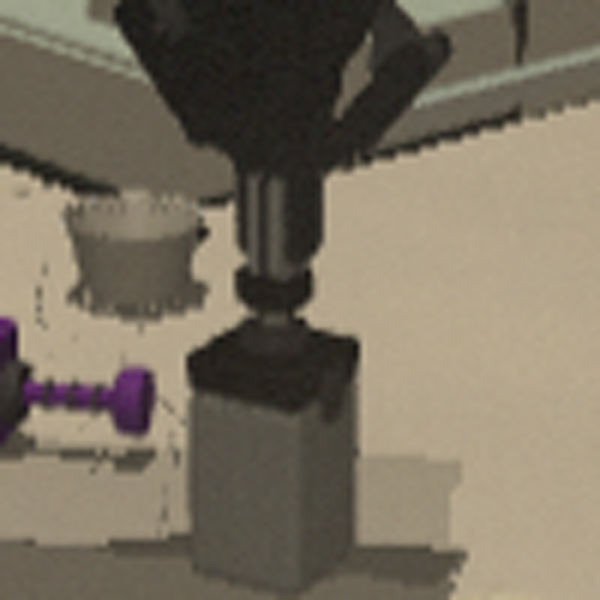

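The knob top sits at 0.116 m, which is 30 mm in, with 10 N on it. The canister is upright in the crop at (270,450). I'll hold briefly, then hand in.

Request:
{"name": "carry_out", "arguments": {"deltas": [[0, 0, 0, 0, -1], [0, 0, 0, 0, -1], [0, 0, 0, 0, -1], [0, 0, 0, 0, -1]]}}

```text
clock: 14.18
position: [0.5349, -0.016, 0.1378]
ee_rot: [0.867, 0.499, 0.001, 0.0]
ft_force: [-2.3, -0.5, 11.0]
grip_width: -0.004
grasp_force: 5.0
```

```bash
python3 -c "
from h import *
o=manip.get_obs();print(o['position'],o['ft_force']);print(ticket.hand_in())"
```

```text
[ 0.53494818 -0.01597348  0.13775125] [-2.31862612 -0.54434404 10.96038816]
the job is handed in; nothing more can be done
None
```

The canister is standing upright, and the fingers hold its vent knob about 30 mm in, at the third click, pressing with about 11 N; I handed the job in at about 14 s, and no verdict was shown.

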